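# Load the rotary soldering table with brass blanks

## Task

Using its black post, turn the rotary soldering table until the pan clicks in at the green mark. With the pan there, lift the soldering block out of it on to the white tile, lying flat, and put every brass blank from the blue board on the pan's floor. Then turn the table back until the pan clicks in at the red mark under the torch, leaving the jar, the bangle and the steel dapping block where they are.

Things in the scene. Friction and masses are not known exactly. Their poses are not given: they have to be found in the camera images.
- stand: fixed foot of the rotary table, grey plate 300 mm wide. Origin on the turning axis at bench level; +x points to the red mark and torch column (185 mm out, 230 mm tall). Rim marks: red at 0 degrees, white 60, green 120 (anticlockwise from above). The fixed unlit torch, 24 mm wide, hangs over the point 75 mm out along +x, tip at height 125 mm: no reach from above to a pan at red
- platter (a joint): angle (rad, anticlockwise from above positive) of the platter, an aluminium disc 270 mm wide, top at height 47 mm. Sprung detents at 0 (pan at the red mark, under the torch), 1.047 (white mark) and 2.094 (pan at the green mark, for loading); stops at -0.25 and 2.35. Starts at 0. Turning takes up to about 4 N at the post
- pan (a point): centre of the floor of the dark steel pan that is fixed on the platter, 75 mm from the turning axis: round, 104 mm inside diameter, wall 4 mm thick, rim 10 mm above this point. z up; its x points away from the turning axis
- post (a point): centre of the top of the upright black post on the platter, 18 mm in diameter, 68 mm tall above the platter, 115 mm from the turning axis and 150 degrees anticlockwise from the pan: the handle for turning
- block: terracotta-coloured soldering block 70 x 45 x 30 mm (x, y, z), about 90 g, lying in the pan at the start. Origin: centre of its underside
- tile: fixed white ceramic tile 150 x 150 mm, 10 mm thick; origin: centre of its underside; to the left or to the right of the table
- board: fixed blue board 150 x 210 mm (x, y), 6 mm thick, on which the blanks stand; origin: centre of its underside
- blank1: a brass seal blank, standing upright at the start: a round base 26 mm in diameter and 8 mm high with a plain grip column 16 mm in diameter on top, 30 mm tall in all, 60 g. Origin: centre of its underside; z runs up the column. May be absent
- blank2: a brass seal blank, standing upright at the start: a round base 26 mm in diameter and 8 mm high with a plain grip column 16 mm in diameter on top, 30 mm tall in all, 60 g. Origin: centre of its underside; z runs up the column. May be absent
- blank3: a brass seal blank, standing upright at the start: a round base 26 mm in diameter and 8 mm high with a plain grip column 16 mm in diameter on top, 30 mm tall in all, 60 g. Origin: centre of its underside; z runs up the column. May be absent
- blank4: a brass seal blank, standing upright at the start: a round base 26 mm in diameter and 8 mm high with a plain grip column 16 mm in diameter on top, 30 mm tall in all, 60 g. Origin: centre of its underside; z runs up the column. May be absent
- blank5: a brass seal blank, standing upright at the start: a round base 26 mm in diameter and 8 mm high with a plain grip column 16 mm in diameter on top, 30 mm tall in all, 60 g. Origin: centre of its underside; z runs up the column. May be absent
- flux_jar: jar with white lid, 52 mm in diameter, 62 mm tall, a bystander; origin: centre of its underside
- bangle: silver bangle 68 mm in diameter, 12 mm high, lying flat, a bystander; origin: centre of its underside
- dapping_block: steel dapping block, a 45 mm cube with dimples, 600 g, a bystander; origin: centre of its underside
Mind the look-alikes: they are no part of the job. Leave any orange look-alike of the blank5 alone.

How it is judged (in metres and radians):
On the way, in this order (a step that is already met when the one before it is completed fails the run):
1. the platter stands in the detent at the green mark (value of joint platter between 2.0244 and 2.1644 rad and velocity of joint platter between -0.05 and 0.05 rad/s), for 0.2 s.
2. with the platter still there, the block lies on the tile and every blank is on the pan's floor (all of step 1 and x of block in the frame of tile between -0.06 and 0.06 m and y of block in the frame of tile between -0.06 and 0.06 m and z of block in the frame of tile between 0.004 and 0.02 m and angle between block's own z axis and vertical below 0.15 rad and linear speed of each of block, blank1, blank2, blank3, blank4, blank5 below 0.02 m/s and horizontal distance between each of blank1, blank2, blank3, blank4, blank5 and pan below 0.05 m and z of blank1 in the frame of pan between -0.006 and 0.02 m and z of blank2 in the frame of pan between -0.006 and 0.02 m and z of blank3 in the frame of pan between -0.006 and 0.02 m and z of blank4 in the frame of pan between -0.006 and 0.02 m and z of blank5 in the frame of pan between -0.006 and 0.02 m), for 0.2 s.
At the end, for the whole second after the job is handed in: platter at rest within 0.07 rad of the red-mark detent; block flat on the tile, its centre within 60 mm of the tile's centre along each side; every blank present at rest on the pan's floor, underside centre within 50 mm of the pan's centre and under 20 mm above its floor (value of joint platter between -0.07 and 0.07 rad and velocity of joint platter between -0.05 and 0.05 rad/s and x of block in the frame of tile between -0.06 and 0.06 m and y of block in the frame of tile between -0.06 and 0.06 m and z of block in the frame of tile between 0.004 and 0.02 m and angle between block's own z axis and vertical below 0.15 rad and linear speed of each of block, blank1, blank2, blank3, blank4, blank5 below 0.02 m/s and horizontal distance between each of blank1, blank2, blank3, blank4, blank5 and pan below 0.05 m and z of blank1 in the frame of pan between -0.006 and 0.02 m and z of blank2 in the frame of pan between -0.006 and 0.02 m and z of blank3 in the frame of pan between -0.006 and 0.02 m and z of blank4 in the frame of pan between -0.006 and 0.02 m and z of blank5 in the frame of pan between -0.006 and 0.02 m); the robot touches nothing.
It fails at once if a bystander (jar, bangle, dapping block) is moved by more than 25 mm (distance of any of flux_jar, bangle, dapping_block from where it was at the start of the episode above 0.025 m).
Of blank1, blank2, blank3, blank4, blank5 only 3 to 5 are there at a start; the rules pass over those that are not, and their reading is None.
At some moment in a run one of blank1, blank2, blank3, blank4, blank5 may be knocked a few centimetres aside while the robot is not near it.
Once in a run the grip may slacken for a moment while it holds something.
It also fails if it takes over 210 s, if anything falls off the work surface, if the arm or the gripper's body presses on something with over 40 N, if the wrist force passes 120 N, or if a joint passes its speed limit or range.

## Robot

A 7-joint arm with a two-finger parallel gripper is mounted at the origin on the work surface. World frame = base frame: x ahead of the robot, y to its left, z up, the work surface at z = 0. Lengths are in mm, angles in rad, forces in N, time in s.
With the tool pointing down it reaches from about 350 to 900 mm from the base axis. Payload 19.9 kg.
Tool frame: the origin (TCP) lies between the finger pads; the fingertips stand 17 mm ahead of it and the grasp point (between the pads) lies 2 mm behind it; z points along the fingers, y is the line along which they close (so a half turn about z gives the same grasp; the last joint's range is limited). The gripper opens to 85 mm and grips with 20 to 120 N. Pads are 22 mm wide; open, the fingers measure 114 mm over their backs; the gripper's body (76 mm by 85 mm) begins 54 mm behind the grasp point. The pads swing forward as they close: fully open they stand 13 mm farther back than shut.
Start: joints at [1.062, 0.417, -0.01, 1.614, 0.005, 1.111, -0.053], TCP at [281.821, -557.835, 248.26] pointing down, gripper open.
Joint ranges: [-2.81, 2.81], [-0.39, 2.02], [-1.27, 1.25], [0.06, 2.57], [-1.19, 4.33], [0.19, 2], [-2.82, 2.82]. Speed limits (rad/s): [1.89, 1.89, 2.39, 2.39, 3.01, 3.01, 3.01].

## Interface

Orientations are given as a rotation vector (axis times angle).
In Python, from cell import robot gives the robot as it stands.
- The arm moves only by the tool play_rows, never from a script. Its argument "moves" is a list of rows, each a list of 4 numbers: the shift along the world's x, y, z in cm, then the turn about the world's z in rad. A call has 1 to 10 rows; each row shifts and turns the commanded pose from where the row before left it; what a row does not reach is not made up. A row lasts 1/10 s, in which the tool goes at most 50 mm and 8.59 degrees, less where a joint would pass 70% of its speed; a pose out of reach is approached as far as the arm can. A call is refused whole if a number of a shift passes 5 or a number of a turn 0.15, either way. A call with a gripper value outside its range is refused whole. "grip" is the finger opening in cm, from 0 to 8.54, set as the call begins (left out, the last holds). The fingers move at their own pace and stop on an object; "squeeze" is the grip in N (left out, the last holds). Time passes only in rows, so rows that do not move let the fingers close. It gives the time, the measured TCP pose, the force, the opening and the grip force at its end, in the units of the state.
- robot.state(): the state, without advancing time (a new reading comes with each control period).
- robot.read_camera(name): name is "scene" or "top"; returns the picture (480x640x3 uint8, red, green, blue); there is no depth.
- robot.calibration(name): a dict with "vertical_fov" (degrees; the focal length in pixels is half the picture's height over the tangent of half this angle, whatever the lens; pixels are square), "cx", "cy" (the principal point, pixels), "R" (3x3) and "t" (3): a world point X has camera coordinates R X + t. Camera axes: x right, y down, z forward; pixel columns grow to the right and rows downward; lengths in mm; the calibration is good to about 2 mm. A picture is of the moment at which its call begins. calibration takes no time and is no camera call.
- robot.job_done(): hands the job in; it is judged then, once.
Trained networks look in the newest picture that a camera, given by its name, has taken for a name from the list of things; names that differ only in an ending like _2 or _b are one class to them, and where a whole thing is asked for, a point or a joint stands for the part that bears it (a point fixed in the world has none). Each returns a list of dicts, best first, with "p" (0 to 1); they miss things now and then, are a little off and sometimes report something else, mostly with a low value. They report only what shows in the picture. A call takes as long as a camera call. They do not tell look-alikes from the thing itself.
- robot.find_in(camera, query): "xyz" ([x, y, z] in mm, in the coordinates of the camera as it stood for that picture, good to about 4 mm: the middle of the surface that is visible of it).
- robot.regions_of(camera, query): "region" (480x640 bool, what is visible of it).
The state is a dict: "clock": time; "qpos": joint angles; "qd": joint speeds; "effort": joint torques, N m; "ee_pos": TCP position; "orientation": TCP orientation; "contact_force": force on the tool from outside, world axes, zero at the start; "wrist_torque": the same for the moment, N m; "gripper_width": finger opening in mm; "grip_force": force on a finger pad.
Only numpy, scipy, OpenCV 4.12 (cv2) and the standard library are available. Lean on these libraries where they do the work, as an engineer would, in place of code of your own. Each camera call takes 0.05 s, during which the arm holds its last target. There are 200 camera calls.

## Working session

There is one attempt and no reset: what is moved stays moved. The work goes in short steps, Python scripts to look and compute and a tool call to move; the robot and the scene stay as the last step left them, time stands still between calls to the robot, and variables do not carry over. Pictures are saved under pics/ and viewed, at most 14 in all, crops included, and the job is handed in when it is done.

Besides the shell and the picture viewer there is one more tool, called after "Emit:" as name([rows], argument=value, ...), one row to a line, values as JSON. play_rows: Moves the arm, as the interface text tells. Its arguments: {"type":"object","properties":{"moves":{"type":"array"},"grip":{"type":"number"},"squeeze":{"type":"number"}},"required":["moves"]}

```bash
mkdir -p pics; ls; cat > h.py <<'E'
import numpy as np, cv2
from cell import robot
def cal(n):
    c=robot.calibration(n); f=240/np.tan(np.radians(c["vertical_fov"])/2)
    return f,c["cx"],c["cy"],np.array(c["R"]),np.array(c["t"]).ravel()
def world(n,p):
    f,cx,cy,R,t=cal(n); return R.T@(np.array(p)-t)
def pix(n,X):
    f,cx,cy,R,t=cal(n); p=R@np.array(X,float)+t; return np.array([cx+f*p[0]/p[2],cy+f*p[1]/p[2]])
def ray(n,u,v,z):
    f,cx,cy,R,t=cal(n); o=-R.T@t; d=R.T@np.array([(u-cx)/f,(v-cy)/f,1]); return o+d*(z-o[2])/d[2]
def shot(n,name=None):
    im=np.array(robot.read_camera(n)); 
    if name: cv2.imwrite(f"pics/{name}.png",im[:,:,::-1])
    return im
E
python3 - <<'E'
from h import *
for n in("top","scene"):
    shot(n,n+"0"); print(n,robot.calibration(n))
    for q in ["stand","platter","pan","post","block","tile","board","blank1","flux_jar","bangle","dapping_block"]:
        for d in robot.find_in(n,q):
            w=world(n,d["xyz"]); print(n,q,round(d["p"],2),w.round(0),pix(n,w).round(0))
s=robot.state();print(s["clock"],s["ee_pos"],s["orientation"])
E
```

```text
pics
top {'vertical_fov': 50.29864225884692, 'cx': 321.64071892161417, 'cy': 237.28226619017872, 'R': array([[ 0.0047737 , -0.9999708 , -0.00596821],
       [-0.98512475, -0.00367745, -0.17180133],
       [ 0.17177436,  0.00669956, -0.98511354]]), 't': array([  -3.20699126,  545.1701903 , 1257.17404929])}
top stand 0.69 [631.  -2.  12.] [322. 208.]
top platter 0.95 [557. -25.  46.] [331. 233.]
top platter 0.75 [349. 188.  63.] [244. 314.]
top platter 0.36 [ 488. -321.    3.] [444. 262.]
top pan 0.95 [555. -27.  49.] [332. 234.]
top post 0.85 [559. -26.  47.] [332. 232.]
top block 0.95 [629. -24.  78.] [331. 202.]
top tile 0.56 [503. 325.  10.] [197. 255.]
top board 0.86 [ 486. -320.    5.] [444. 263.]
top board 0.4 [ 673. -231.   42.] [410. 190.]
top blank1 0.6 [ 660. -388.    9.] [468. 198.]
top blank1 0.46 [ 338. -258.    5.] [422. 320.]
top blank1 0.43 [ 452. -331.   22.] [450. 275.]
top blank1 0.43 [ 637. -320.   15.] [443. 206.]
top blank1 0.42 [ 473. -397.   16.] [475. 268.]
top blank1 0.42 [ 511. -281.   16.] [430. 253.]
top flux_jar 0.76 [350. 186.  67.] [245. 314.]
top bangl
[... 669 characters left out ...]
[358. 289.]
scene block 0.41 [515. 332.   7.] [420. 222.]
scene tile 0.68 [514. 331.   9.] [420. 221.]
scene board 0.88 [ 508. -338.    7.] [181. 355.]
scene blank1 0.76 [ 482. -402.   22.] [139. 360.]
scene blank1 0.76 [ 517. -286.   15.] [208. 341.]
scene blank1 0.67 [ 461. -334.   19.] [170. 334.]
scene blank1 0.55 [ 667. -395.   15.] [192. 434.]
scene blank1 0.5 [ 348. -264.   12.] [178. 290.]
scene blank1 0.49 [ 440. -265.   17.] [198. 311.]
scene blank1 0.43 [518. 331.   9.] [421. 222.]
scene flux_jar 0.87 [359. 182.  35.] [337. 209.]
scene dapping_block 0.6 [ 692. -238.   43.] [284. 377.]
1.2 [ 281.79454225 -557.8321496   248.2686825 ] [-3.05597807e+00 -7.28051481e-01  1.09545234e-04]
```

View pics/top0.png

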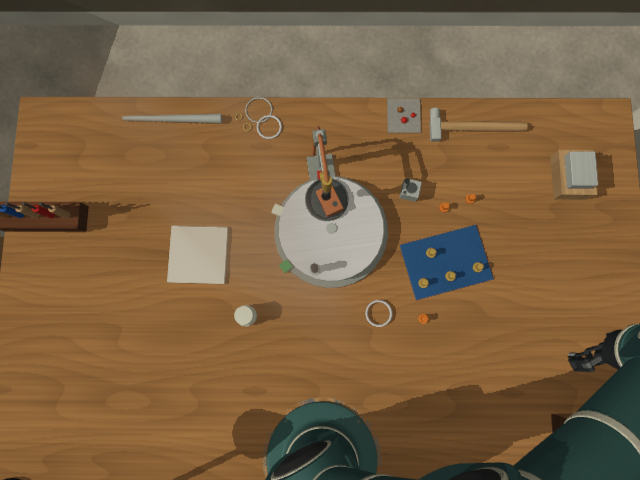

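View pics/scene0.png

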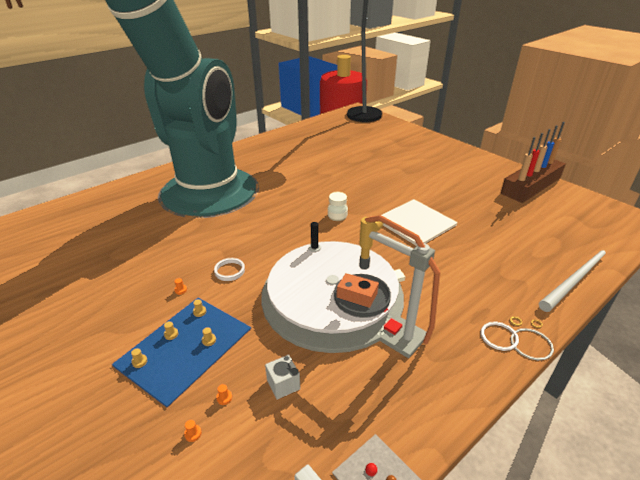

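```bash
python3 - <<'E'
from h import *
a=cv2.imread("pics/top0.png"); b=cv2.imread("pics/scene0.png")
c1=cv2.resize(a[150:340,370:530],None,fx=2.5,fy=2.5,interpolation=cv2.INTER_CUBIC)
c2=cv2.resize(b[265:465,90:270],None,fx=2.375,fy=2.375,interpolation=cv2.INTER_CUBIC)
cc=np.zeros((475,c1.shape[1]+c2.shape[1],3),np.uint8)
cc[:c1.shape[0],:c1.shape[1]]=c1; cc[:c2.shape[0],c1.shape[1]:]=c2[:475]
print(cc.shape,c1.shape,c2.shape)
cv2.imwrite("pics/crop0.png",cc[:, :800] if cc.shape[1]<=828 else cc)
E
```

```text
(475, 828, 3) (475, 400, 3) (475, 428, 3)
```

View crop.

View pics/crop0.png

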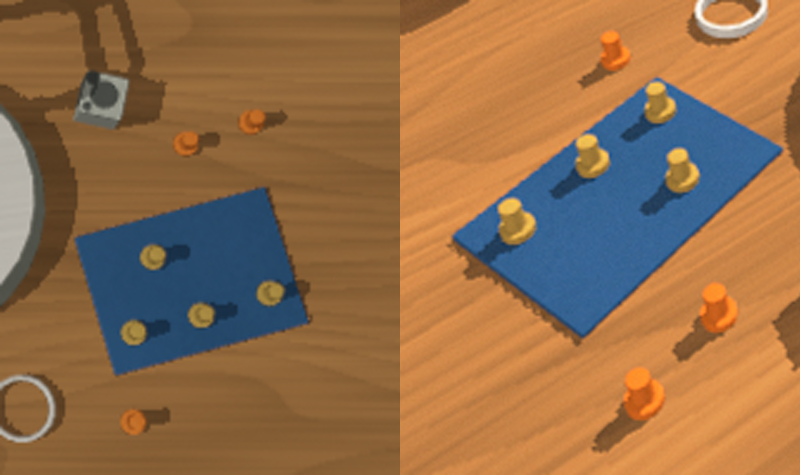

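```bash
python3 - <<'E'
from h import *
# fine pixel measures: ellipse fit of disc & colours in the top view
im=cv2.imread("pics/top0.png"); hsv=cv2.cvtColor(im,cv2.COLOR_BGR2HSV)
def comps(m,mn=15):
    n,l,s,c=cv2.connectedComponentsWithStats(m.astype(np.uint8)); return [(c[i].round(1),s[i]) for i in range(1,n) if s[i][4]>=mn]
print("green",comps((hsv[:,:,0]>40)&(hsv[:,:,0]<85)&(hsv[:,:,1]>70)&(np.arange(480)[:,None]<300)))
roi=np.zeros((480,640),bool);roi[170:300,265:400]=1
print("post",comps((hsv[:,:,2]<60)&roi))
print("terra",comps((hsv[:,:,1]>120)&(hsv[:,:,0]<14)&roi))
roi[:]=0;roi[225:300,400:495]=1
for c,s in comps((hsv[:,:,0]<35)&(hsv[:,:,1]>60)&roi): print("brass",c,s,ray("top",*c,18).round(1))
# pan/stand/post model overlay check
for n in("top","scene"):
  for d in robot.regions_of(n,"post")[:3]+robot.regions_of(n,"block")[:2]:
    r=d["region"]; ys,xs=np.nonzero(r); print(n,d["p"],r.sum(),xs.mean(),ys.mean(),xs.min(),xs.max(),ys.min(),ys.max())
# disc: white platter
m=((hsv[:,:,1]<50)&(hsv[:,:,2]>120)); 
roi[:]=0;roi[165:300,265:395]=1
cs,_=cv2.findContours((m&roi).astype(np.uint8),cv2.RETR_EXTERNAL,cv2.CHAIN_APPROX_NONE); c=max(cs,key=cv2.contourArea)
e=cv2.fitEllipse(cv2.convexHull(c)); print("disc",e,ray("top",*e[0],47))
E
```

```text
green [(array([285.4, 265.8]), array([279, 260,  13,  13,  98], dtype=int32))]
post [(array([313.2, 186.2]), array([308, 180,  12,  14,  50], dtype=int32)), (array([341.1, 197.4]), array([331, 184,  17,  33, 191], dtype=int32)), (array([325.8, 195.9]), array([322, 192,   8,   8,  47], dtype=int32))]
terra [(array([318.4, 174. ]), array([317, 171,   5,   9,  23], dtype=int32)), (array([325.9, 175.1]), array([324, 170,   5,  12,  44], dtype=int32)), (array([329.5, 202.5]), array([316, 186,  27,  31, 397], dtype=int32))]
brass [424.2 231.1] [400 225  72  20 735] [ 567.7 -268.5   18. ]
brass [476.5 273. ] [ 419  225   76   75 1360] [ 458.5 -399.7   18. ]
brass [404.8 281.8] [400 249  16  51 420] [ 435.  -214.8   18. ]
brass [430.6 252.4] [426 248  10  10  81] [ 511.5 -283.4   18. ]
brass [477.7 266.8] [473 262  11  10  83] [ 474.5 -403.5   18. ]
brass [450.1 275.6] [445 271  11  10  84] [ 451.5 -331.6   18. ]
brass [423.  282.6] [418 278  11  10  81] [ 433.2 -261.4   18. ]
top 0.59 7831 331.02796577704 231.43263950964118 279 383 178 280
top 0.93 437 329.14645308924486 202.40274599542334 316 341 189 216
scene 0.65 941 357.0605738575983 289.9447396386823 337 377 274 306
disc ((326.612060546875, 226.2645721435547), (108.895263671875, 124.08940124511719), 160.1611785888672) [573.90232693 -13.48164883  47.        ]
```

```bash
cat > fitdisc.py <<'E'
from h import *
from scipy.optimize import least_squares
res={}
for n in("top","scene"):
    im=cv2.imread(f"pics/{n}0.png"); g=im.min(2).astype(float)  # white high, wood low in blue
    sm=cv2.GaussianBlur(g,(0,0),0.8); c=np.array([558.,-26.]) if n=="top" else np.array([570.,-35])
    for it in range(6):
        A=[];
        for a in np.arange(0,2*np.pi,.04):
            u=np.array([np.cos(a),np.sin(a)]); rr=np.arange(115,153,.5)
            P=np.array([pix(n,[*(c+r*u),47]) for r in rr]).astype(np.float32)
            v=cv2.remap(sm.astype(np.float32),P[:,:1],P[:,1:],cv2.INTER_LINEAR).ravel()
            d=v[4:]-v[:-4]; k=d.argmin()
            if d[k]<-15: A.append((*(c+rr[k+2]*u),))
        A=np.array(A)
        f=least_squares(lambda p:np.hypot(*(A-p).T)-135,c,loss="soft_l1",f_scale=1.5); c=f.x
    print(n,c.round(1),len(A),np.percentile(abs(np.hypot(*(A-c).T)-135),[25,50,75]).round(1))
E
python3 fitdisc.py; python3 - <<'E'
from h import *
for n,p in (("top",[(314.2,265.5)]),("scene",[(314.5,223.5)])):
    for q in p: print(n,"post",ray(n,*q,115).round(1))
print("cap",ray("top",332.3,228.3,50),ray("scene",332.5,280,50))
print("green",ray("top",285.4,265.8,40)); print("red",ray("scene",393,327,40))
t=cv2.imread("pics/top0.png")[165:300,260:400];s=cv2.imread("pics/scene0.png")[205:365,250:440]
t=cv2.resize(t,(420,405),interpolation=2);s=cv2.resize(s,(380,320),interpolation=2)
o=np.zeros((405,800,3),np.uint8);o[:,:420]=t;o[:320,420:]=s;cv2.imwrite("pics/crop1.png",o)
E
```

```text
top post [464.7  16.1 115. ]
scene post [463.2  19.8 115. ]
cap [568.06887483 -28.01213915  50.        ] [571.37582169 -23.11969124  50.        ]
green [472.49603195  90.94159303  40.        ]
red [733.05572561 -16.76698979  40.        ]Traceback (most recent call last):
  File "fitdisc.py", line 11, in <module>
    P=np.array([pix(n,[*(c+r*u),47]) for r in rr]).astype(np.float32)
                ~~~^^^^^^^^^^^^^^^^^
  File "h.py", line 9, in pix
    f,cx,cy,R,t=cal(n); p=R@np.array(X,float)+t; return np.array([cx+f*p[0]/p[2],cy+f*p[1]/p[2]])
                ~~~^^^
  File "h.py", line 4, in cal
    c=robot.calibration(n); f=240/np.tan(np.radians(c["vertical_fov"])/2)
ValueError: time passes only in moves, steps and waits
```

View pics/crop1.png

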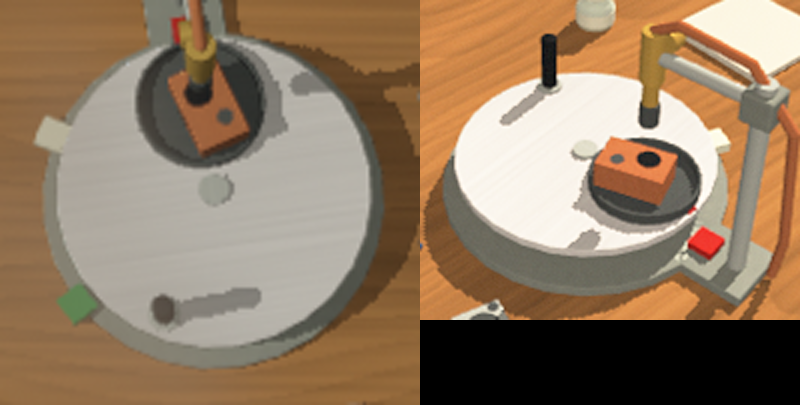

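```bash
sed -i 's/^def cal(n):/from functools import lru_cache\n@lru_cache\ndef cal(n):/' h.py; python3 fitdisc.py; python3 - <<'E'
from h import *
from scipy.optimize import least_squares
print("cap",ray("top",331.3,228,50),ray("scene",332.5,279.5,50))
print("post",ray("top",314.3,267.5,115),ray("scene",314.5,225,115))
# tile, board, block corners
for n in("top","scene"):
    for q in("tile","board","block","pan"):
        d=robot.regions_of(n,q)[0]["region"].astype(np.uint8)
        r=cv2.minAreaRect(max(cv2.findContours(d,0,2)[0],key=cv2.contourArea))
        z={"tile":10,"board":6,"block":79,"pan":57}[q]
        print(n,q,[ray(n,*p,z)[:2].round(0).tolist() for p in cv2.boxPoints(r)], ray(n,*r[0],z).round(1))
E
```

```text
top [570.6 -23.3] 107 [0.3 0.5 1.1]
scene [569.6 -21.6] 155 [0.5 1.  2. ]
cap [568.83969084 -25.45778178  50.        ] [570.22917095 -22.10183579  50.        ]
post [459.90301986  15.86448923 115.        ] [467.57792044  16.15950626 115.        ]
top tile [[430.0, 401.0], [586.0, 401.0], [578.0, 247.0], [423.0, 250.0]] [503.5 324.5  10. ]
top board [[534.0, -202.0], [593.0, -410.0], [443.0, -444.0], [386.0, -240.0]] [ 488.1 -324.     6. ]
top block [[658.0, 18.0], [679.0, -24.0], [610.0, -56.0], [590.0, -13.0]] [634.  -18.9  79. ]
top pan [[578.0, 159.0], [757.0, -34.0], [556.0, -205.0], [385.0, -14.0]] [566.8 -23.5  57. ]
scene tile [[436.0, 276.0], [366.0, 433.0], [584.0, 398.0], [627.0, 262.0]] [510.5 338.1  10. ]
scene board [[445.0, -443.0], [346.0, -201.0], [539.0, -204.0], [596.0, -421.0]] [ 490.5 -328.3    6. ]
scene block [[633.0, -73.0], [589.0, -15.0], [660.0, 19.0], [698.0, -40.0]] [646.3 -28.1  79. ]
scene pan [[527.0, -185.0], [343.0, 77.0], [665.0, 112.0], [762.0, -122.0]] [593.6 -42.   57. ]
```

Four brass blanks stand on the board at top pixels (431,252), (423,282), (450,275) and (478,267). The orange look-alikes off the board, at (445,207), (471,198) and (424,318), stay untouched. The table axis is at about (570,-22), its yaw is about 10.5°, and the post is at about (462,17). I'll go to the post first.

Emit:
play_rows([
  [1.5,4.8,0,-0.03],
  [1.5,4.8,0,-0.03],
  [1.5,4.8,0,-0.03],
  [1.5,4.8,0,-0.03],
  [1.5,4.8,0,-0.03],
  [1.5,4.8,0,-0.03],
  [1.5,4.8,0,-0.03],
  [1.5,4.8,0,-0.03],
  [1.5,4.8,0,-0.03],
  [1.5,4.8,0,-0.03],
], grip=7)

```text
clock: 2.8
ee_pos: [431.2, -78.6, 248.6]
orientation: [3.13, 0.261, 0.001]
contact_force: [1.4, -0.5, -0.1]
gripper_width: 70.0
grip_force: 0.0
```

Emit:
play_rows([
  [1.5,4.75,0,0],
  [1.55,4.7,0,0],
  [0,0,-4,0],
  [0,0,-4,0],
  [0,0,0,0],
])

```text
clock: 3.3
ee_pos: [459.1, 14.0, 164.8]
orientation: [-3.129, -0.264, 0.01]
contact_force: [-0.4, -0.3, 1.3]
gripper_width: 70.0
grip_force: 0.0
```

Emit:
play_rows([
  [0.35,0.25,0,0],
  [0,0,-3.5,0],
  [0,0,-3.5,0],
  [0,0,0,0],
])

```text
clock: 3.7
ee_pos: [464.5, 16.2, 97.4]
orientation: [-3.13, -0.262, 0.004]
contact_force: [-0.1, 0.3, 0.5]
gripper_width: 69.9
grip_force: 0.0
```

Emit:
play_rows([
  [0,0,0,0],
  [0,0,0,0],
  [0,0,0,0],
  [0,0,0,0],
  [0,0,0,0],
  [0,0,0,0],
], grip=1.4, squeeze=30)

```text
clock: 4.3
ee_pos: [465.4, 17.3, 99.6]
orientation: [-3.13, -0.264, -0.002]
contact_force: [-6.0, 7.2, 14.4]
gripper_width: 17.4
grip_force: 29.0
```

```bash
python3 - <<'E'
from h import *
s=robot.state();print(s["ee_pos"],s["contact_force"],s["wrist_torque"],s["gripper_width"])
p=np.array([462.5,16.5])-[570,-22.5]; 
a0=np.arctan2(p[1],p[0]);R=np.hypot(*p);print(np.degrees(a0),R)
# arc steps in cm: 30 rows, eased
k=np.linspace(0,1,31); f=k; q=np.array([570,-22.5])+115*np.stack([np.cos(a0+2.094*f),np.sin(a0+2.094*f)],1)
print((np.diff(q,axis=0)/10).round(2).tolist())
E
```

```text
[465.37432055  17.33187345  99.6495132 ] [-5.9614776   7.21721078 14.40799005] [ 1.41489261  1.27031844 -0.13559321] 17.420680114122195
160.0596994316696 114.35580440012654
[[-0.25, -0.76], [-0.19, -0.78], [-0.14, -0.79], [-0.08, -0.8], [-0.03, -0.8], [0.03, -0.8], [0.08, -0.8], [0.14, -0.79], [0.19, -0.78], [0.25, -0.76], [0.3, -0.74], [0.35, -0.72], [0.4, -0.69], [0.45, -0.66], [0.49, -0.63], [0.54, -0.6], [0.58, -0.56], [0.62, -0.52], [0.65, -0.47], [0.68, -0.42], [0.71, -0.38], [0.73, -0.33], [0.75, -0.27], [0.77, -0.22], [0.79, -0.17], [0.79, -0.11], [0.8, -0.06], [0.8, 0.0], [0.8, 0.06], [0.79, 0.11]]
```

Emit:
play_rows([
  [-0.25,-0.76,0.1,0.035],
  [-0.19,-0.78,0.1,0.035],
  [-0.14,-0.79,0,0.035],
  [-0.08,-0.8,0,0.035],
  [-0.03,-0.8,0,0.035],
  [0.03,-0.8,0,0.035],
  [0.08,-0.8,0,0.035],
  [0.14,-0.79,0,0.035],
  [0.19,-0.78,0,0.035],
  [0.25,-0.76,0,0.035],
])

```text
clock: 5.3
ee_pos: [464.2, -62.4, 100.5]
orientation: [-3.036, -0.807, 0.002]
contact_force: [-2.8, 1.8, -7.2]
gripper_width: 17.1
grip_force: 32.8
```

Emit:
play_rows([
  [0.3,-0.74,0,0.035],
  [0.35,-0.72,0,0.035],
  [0.4,-0.69,0,0.035],
  [0.45,-0.66,0,0.035],
  [0.49,-0.63,0,0.035],
  [0.54,-0.6,0,0.035],
  [0.58,-0.56,0,0.035],
  [0.62,-0.52,0,0.035],
  [0.65,-0.47,0,0.035],
  [0.68,-0.42,0,0.035],
])

```text
clock: 6.3
ee_pos: [514.9, -122.9, 100.5]
orientation: [-2.849, -1.322, 0.003]
contact_force: [-2.4, 2.9, -5.7]
gripper_width: 16.9
grip_force: 32.9
```

Emit:
play_rows([
  [0.71,-0.38,0,0.035],
  [0.73,-0.33,0,0.035],
  [0.75,-0.27,0,0.035],
  [0.77,-0.22,0,0.035],
  [0.79,-0.17,0,0.035],
  [0.79,-0.11,0,0.035],
  [0.8,-0.06,0,0.035],
  [0.8,0,0,0.035],
  [0.8,0.06,0,0.035],
  [0.79,0.11,0,0.035],
])

```text
clock: 7.3
ee_pos: [592.7, -136.4, 100.5]
orientation: [-2.575, -1.799, 0.002]
contact_force: [-6.6, -5.8, 2.2]
gripper_width: 17.0
grip_force: 33.6
```

```bash
python3 - <<'E'
from h import *
shot("top","top1"); s=robot.state(); print(s["ee_pos"],s["contact_force"],s["gripper_width"])
e=np.array(s["ee_pos"][:2])-[570,-22.5]; print(np.hypot(*e),np.degrees(np.arctan2(e[1],e[0]))-160.5)
E
```

```text
[ 594.0464439  -136.15597309  100.56392193] [-1.31343385 -3.9263905  -4.51277135] 17.090540145959668
116.17190573873856 -238.55397272592182
```

View pics/top1.png

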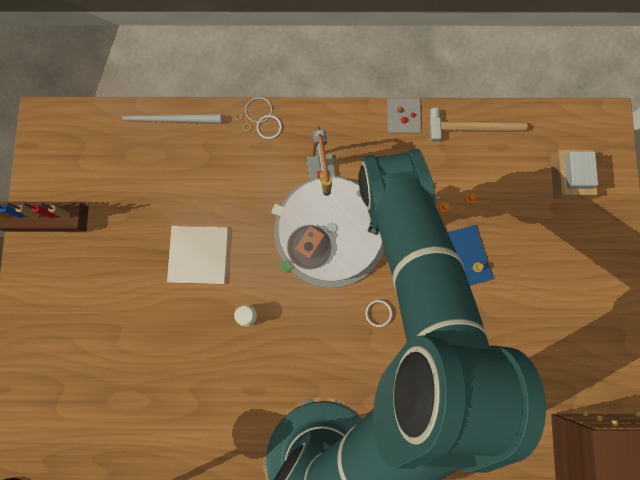

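The pan now sits at (309,246) by the green mark, so I'll release the post and lift.

Emit:
play_rows([
  [0,0,0,0],
  [0,0,0,0],
  [0,0,0,0],
  [0,0,0,0],
  [0,0,4,0],
  [0,0,4,0],
  [0,0,4,0],
  [-2,4,0,0.1],
  [-2,4,0,0.1],
  [0,0,0,0.1],
], grip=6.5)

```text
clock: 8.35
ee_pos: [551.1, -50.6, 221.2]
orientation: [2.268, 2.173, 0.001]
contact_force: [0.7, -0.4, 0.5]
gripper_width: 65.0
grip_force: 0.0
```

```bash
cat > look.py <<'E'
from h import *
import sys
P=np.array([570,-22.5])
def hsvof(im): return cv2.cvtColor(im,cv2.COLOR_RGB2HSV)
for n in("top","scene"):
    im=shot(n,n+"_"+sys.argv[1])
    for q in("block","blank1"):
        for d in robot.find_in(n,q):
            if d["p"]>.3: w=world(n,d["xyz"]); u=pix(n,w); print(n,q,round(d["p"],2),w.round(0),u.round(0))
E
python3 look.py a; python3 - <<'E'
from h import *
for n in("top","scene"):
    d=robot.regions_of(n,"block")[0]["region"]
    im=cv2.imread(f"pics/{n}_a.png"); ys,xs=np.nonzero(d); print(n,xs.min(),xs.max(),ys.min(),ys.max())
    d=robot.regions_of(n,"pan"); print([(round(x["p"],2),x["region"].sum()) for x in d])
t=cv2.imread("pics/top_a.png")[180:300,260:400];s=cv2.imread("pics/scene_a.png")[205:365,240:440]
t=cv2.resize(t,(400,343),interpolation=2);s=cv2.resize(s,(400,320),interpolation=2)
o=np.zeros((343,800,3),np.uint8);o[:,:400]=t;o[:320,400:]=s;cv2.imwrite("pics/crop2.png",o)
E
```

```text
top block 0.87 [528.  29.  78.] [309. 242.]
top blank1 0.6 [ 660. -390.    9.] [468. 198.]
top blank1 0.58 [ 512. -282.   15.] [430. 252.]
top blank1 0.52 [ 635. -321.   17.] [443. 206.]
top blank1 0.51 [ 431. -265.   36.] [426. 283.]
scene block 0.74 [540.  25.  81.] [340. 251.]
scene block 0.41 [ 485. -399.   19.] [142. 360.]
scene blank1 0.71 [ 350. -263.   13.] [179. 289.]
scene blank1 0.68 [ 440. -264.   18.] [199. 311.]
scene blank1 0.66 [ 460. -335.   19.] [170. 334.]
scene blank1 0.6 [ 517. -286.   19.] [208. 339.]
scene blank1 0.6 [ 667. -392.   15.] [194. 433.]
scene blank1 0.56 [ 635. -321.   14.] [224. 393.]
scene blank1 0.46 [ 483. -400.   18.] [141. 361.]
top 445 453 272 279
[(0.79, np.int64(3275))]
scene 325 353 238 268
[(0.73, np.int64(8637))]
```

View pics/crop2.png

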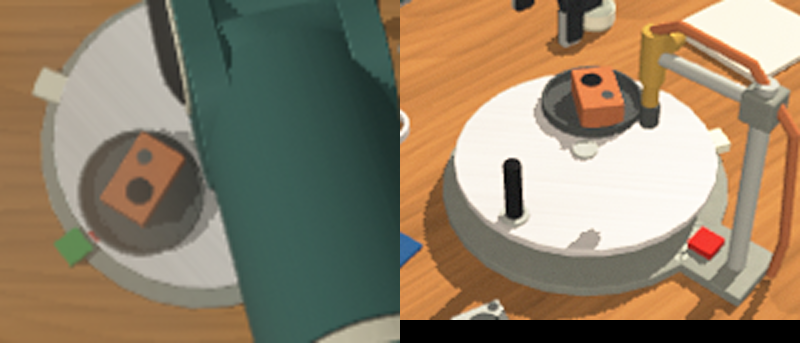

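```bash
python3 - <<'E'
from h import *
c=np.array([ray("top",260+u*.35,180+v*.35,79)[:2] for u,v in((141,131),(184,157),(146,223),(102,195))])
print(c.round(0), c.mean(0)); 
for i in range(4):
    d=c[(i+1)%4]-c[i]; print(np.hypot(*d).round(0),np.degrees(np.arctan2(d[1],d[0])).round(0))
s=np.array([ray("scene",240+u*.5,205+v*.5,79)[:2] for u,v in((573,72),(612,68),(623,99),(581,103))]-np.array(0)) if 0 else None
s=np.array([ray("scene",240+(u-400)*.5,205+v*.5,79)[:2] for u,v in((573,71),(610,67),(623,97),(583,104))])
print(s.round(0),s.mean(0))
for i in range(4):
    d=s[(i+1)%4]-s[i]; print(np.hypot(*d).round(0),np.degrees(np.arctan2(d[1],d[0])).round(0))
p=ray("top",309.7,247.2,57); print("pan",p); e=p[:2]-[570,-22.5]; print(np.hypot(*e),np.degrees(np.arctan2(e[1],e[0])))
e=robot.state()["orientation"];print(e, 2*np.degrees(np.arctan2(e[1],e[0]))-90)
E
```

```text
[[569.  30.]
 [546.  -8.]
 [487.  25.]
 [512.  63.]] [528.31920968  27.39747077]
44.0 -121.0
67.0 151.0
45.0 58.0
66.0 -30.0
[[490.  31.]
 [511.  67.]
 [559.  41.]
 [540.   1.]] [525.2850549   34.81563447]
41.0 59.0
54.0 -28.0
44.0 -115.0
58.0 149.0
pan [517.94437579  29.0626924   57.        ]
73.27004339724259 135.2725647424175
[-2.28076357e+00 -2.16002770e+00  2.11005916e-04] -363.1147386916177
```

Emit:
play_rows([
  [-0.24,0.82,0,0.108],
  [-0.24,0.82,0,0.108],
  [-0.24,0.82,0,0.108],
  [-0.24,0.82,0,0.108],
  [-0.24,0.82,-1,0.108],
  [-0.24,0.82,-2,0.108],
  [-0.24,0.82,-3,0.108],
  [-0.24,0.82,-3,0.108],
  [-0.24,0.82,-2,0.108],
  [-0.24,0.82,0,0.108],
], grip=7)

```text
clock: 9.85
ee_pos: [527.5, 26.1, 107.7]
orientation: [-0.837, -3.024, 0.001]
contact_force: [0.0, -0.2, -0.4]
gripper_width: 69.9
grip_force: 0.0
```

Emit:
play_rows([
  [0,0,0,0],
  [0,0,0,0],
])

```text
clock: 10.05
ee_pos: [529.2, 25.7, 110.5]
orientation: [0.849, 3.024, 0.0]
contact_force: [0.9, -0.2, -0.0]
gripper_width: 69.7
grip_force: 0.0
```

```bash
python3 - <<'E'
from h import *
s=robot.state();e=s["orientation"];print(s["ee_pos"], 2*np.degrees(np.arctan2(e[1],e[0]))-90,np.array(s["qpos"]).round(2))
E
```

```text
[529.2239048   25.70739209 110.46209323] 58.625950576570204 [ 0.58  0.59 -0.87  1.94  0.58  0.88  0.42]
```

Emit:
play_rows([
  [-0.2,0.5,0,0],
  [0,0,-1.8,0],
  [0,0,-1.8,0],
  [0,0,0,0],
  [0,0,0,0],
])

```text
clock: 10.55
ee_pos: [526.6, 31.1, 73.8]
orientation: [-0.844, -3.025, 0.0]
contact_force: [1.2, 0.5, 0.8]
gripper_width: 70.0
grip_force: 0.0
```

Emit:
play_rows([
  [0,0,0,0],
  [0,0,0,0],
  [0,0,0,0],
  [0,0,0,0],
  [0,0,0,0],
], grip=4, squeeze=45)

```text
clock: 11.05
ee_pos: [527.4, 31.2, 74.9]
orientation: [0.844, 3.025, 0.001]
contact_force: [-0.4, 0.8, 5.8]
gripper_width: 43.6
grip_force: 46.6
```

Emit:
play_rows([
  [0,0,1,0],
  [0,0,1.5,0],
  [0,0,2,0],
  [0,0,2,0],
  [0,0,2,0],
  [0,0,0,0],
])

```text
clock: 11.65
ee_pos: [527.9, 31.2, 162.5]
orientation: [0.843, 3.022, 0.001]
contact_force: [0.7, -0.5, -0.6]
gripper_width: 44.4
grip_force: 46.2
```

```bash
python3 - <<'E'
from h import *
t=shot("top"); s=shot("scene"); st=robot.state(); print(st["ee_pos"],st["contact_force"])
o=np.zeros((320,800,3),np.uint8); o[:320,:400]=cv2.resize(t[180:300,260:410],(400,320),interpolation=2);o[:,400:]=cv2.resize(s[185:345,240:440],(400,320),interpolation=2)
cv2.imwrite("pics/crop3.png",o[:,:,::-1])
E
```

```text
[526.95014872  30.73080324 159.97235793] [ 0.23241663  0.67301365 -1.1563205 ]
```

View pics/crop3.png

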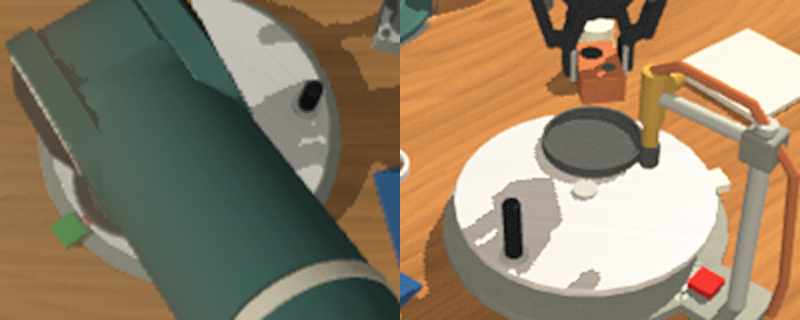

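The block is held level and the pan is empty. I'll carry it to the tile.

Emit:
play_rows([
  [-0.3,4.2,0,0],
  [-0.3,4.2,0,0],
  [-0.3,4.2,0,0],
  [-0.3,4.2,0,0],
  [-0.3,4.2,0,0],
  [-0.3,4.2,0,0],
  [-0.3,4.3,0,0],
  [0,0,-2,0],
  [0,0,-3,0],
  [0,0,0,0],
])

```text
clock: 12.75
ee_pos: [504.0, 324.8, 105.6]
orientation: [-0.841, -3.023, 0.007]
contact_force: [-1.2, -0.9, -1.1]
gripper_width: 44.1
grip_force: 46.3
```

Emit:
play_rows([
  [0,0,-3,0],
  [0,0,-2,0],
  [0,0,-1,0],
  [0,0,0,0],
  [0,0,0,0],
])

```text
clock: 13.25
ee_pos: [506.1, 326.3, 50.1]
orientation: [0.844, 3.026, 0.001]
contact_force: [0.5, 0.8, -1.5]
gripper_width: 44.1
grip_force: 46.5
```

Emit:
play_rows([
  [0,0,-0.6,0],
  [0,0,-0.4,0],
  [0,0,-0.2,0],
  [0,0,0,0],
  [0,0,0,0],
])

```text
clock: 13.75
ee_pos: [505.9, 326.1, 37.4]
orientation: [0.844, 3.026, -0.0]
contact_force: [0.6, 0.4, -1.3]
gripper_width: 44.1
grip_force: 46.5
```

```bash
python3 - <<'E'
from h import *
s=robot.state();print(s["ee_pos"],s["contact_force"])
E
```

```text
[505.85400303 326.0812686   37.36094551] [ 0.58352243  0.44164253 -1.31297853]
```

Emit:
play_rows([
  [0,0,-0.2,0],
  [0,0,0,0],
  [0,0,0,0],
])

```text
clock: 14.05
ee_pos: [505.9, 326.0, 35.3]
orientation: [-0.844, -3.026, 0.0]
contact_force: [0.4, 0.1, -0.9]
gripper_width: 44.4
grip_force: 46.5
```

Emit:
play_rows([
  [0,0,0,0],
  [0,0,0,0],
  [0,0,0,0],
  [0,0,3,0],
  [0,0,4,0],
  [0,0,5,0],
  [0,-4.5,0,-0.06],
  [0,-4.5,0,-0.06],
  [0,-4.5,0,-0.06],
  [0,-4.5,0,-0.06],
], grip=7)

```text
clock: 15.05
ee_pos: [505.6, 144.2, 155.4]
orientation: [1.203, 2.902, -0.0]
contact_force: [1.2, 0.2, 0.1]
gripper_width: 70.0
grip_force: 0.0
```

Emit:
play_rows([
  [0,-4.6,0,-0.06],
  [0,-4.6,0,-0.06],
  [0,-4.6,0,-0.06],
  [0,-4.6,0,-0.06],
  [0,-4.6,0,-0.06],
  [0,-4.6,0,-0.06],
  [0,0,0,0],
])

```text
clock: 15.75
ee_pos: [505.2, -136.4, 155.0]
orientation: [1.713, 2.633, -0.003]
contact_force: [0.1, 1.6, -0.5]
gripper_width: 69.5
grip_force: 0.0
```

```bash
python3 look.py b | grep -v "top block"; python3 - <<'E'
from h import *
print("pan",ray("scene",336.5,255.5,57))
s=robot.state();e=s["orientation"];print(s["ee_pos"], 2*np.degrees(np.arctan2(e[1],e[0]))-90,np.array(s["qpos"]).round(2))
t=cv2.imread("pics/top_b.png");s=cv2.imread("pics/scene_b.png")
o=np.zeros((480,800,3),np.uint8); o[:320,:400]=cv2.resize(t[180:340,160:360],(400,320),interpolation=2);o[:,400:]=cv2.resize(s[180:420,100:300],(400,480),interpolation=2)
cv2.imwrite("pics/crop4.png",o)
E
```

```text
top blank1 0.61 [499. 321.   9.] [199. 257.]
top blank1 0.56 [349. 189.  64.] [244. 314.]
top blank1 0.49 [ 635. -323.   17.] [444. 206.]
top blank1 0.47 [ 473. -397.   15.] [475. 267.]
top blank1 0.39 [ 657. -390.    9.] [468. 199.]
scene block 0.81 [519. 317.  44.] [419. 213.]
scene block 0.48 [ 504. -338.    5.] [180. 354.]
scene blank1 0.76 [ 517. -283.   15.] [209. 340.]
scene blank1 0.66 [ 351. -263.    9.] [180. 291.]
scene blank1 0.55 [ 669. -395.   12.] [194. 436.]
scene blank1 0.54 [ 440. -266.   17.] [198. 312.]
scene blank1 0.47 [ 458. -335.   21.] [169. 333.]
scene blank1 0.47 [ 633. -319.   13.] [224. 392.]
scene blank1 0.46 [ 483. -399.   22.] [141. 359.]
pan [523.42327949  30.96158563  57.        ]
[ 505.9768307  -128.824972    155.36467813] 24.584873863190566 [ 0.82  0.46 -0.77  1.93  0.4   0.91  0.27]
```

View pics/crop4.png

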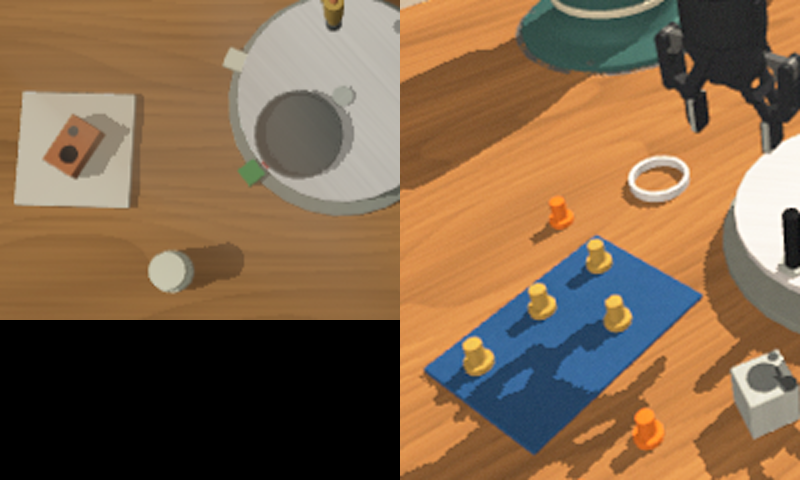

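```bash
python3 - <<'E'
from h import *
im=cv2.imread("pics/top_b.png"); g=im.max(2)
m=(g<115); m[:215]=0;m[280:]=0;m[:,:283]=0;m[:,:][:,345:]=0
cs,_=cv2.findContours(m.astype(np.uint8),0,1); c=max(cs,key=cv2.contourArea); e=cv2.fitEllipse(cv2.convexHull(c)); print(e,ray("top",*e[0],57),ray("top",*e[0],53))
im=cv2.imread("pics/scene_b.png"); g=im.max(2); m=(g<115); m[:230]=0;m[280:]=0;m[:,:300]=0;m[:,362:]=0
cs,_=cv2.findContours(m.astype(np.uint8),0,1); c=max(cs,key=cv2.contourArea); e=cv2.fitEllipse(cv2.convexHull(c)); print(e,ray("scene",*e[0],57),ray("scene",*e[0],53))
for n,u in(("top",(309.7,247.2)),):print(ray(n,*u,57))
print(pix("top",[521,34,57]),pix("scene",[521,34,57]))
E
```

```text
((309.43096923828125, 246.58914184570312), (43.33811569213867, 43.509586334228516), 121.09706115722656) [519.50174955  29.75563912  57.        ] [520.12405653  29.8791751   53.        ]
((336.51519775390625, 256.01715087890625), (35.51948165893555, 52.34012222290039), 93.3625717163086) [524.77640016  29.7872158   57.        ] [521.13244678  33.16305955  53.        ]
[517.94437579  29.0626924   57.        ]
[307.75557643 245.99634441] [336.79169396 254.40297569]
```

Emit:
play_rows([
  [0,-4,0,0],
  [0.2,-4,0,0],
  [0.3,-4,0,0],
  [0,-3.4,0,0],
  [0,0,-3,0],
  [0,0,-3,0],
  [0,0,0,0],
  [0,0,0,0],
], grip=5)

```text
clock: 16.85
ee_pos: [511.4, -283.0, 95.9]
orientation: [-1.698, -2.643, -0.001]
contact_force: [0.3, 1.0, 1.0]
gripper_width: 50.2
grip_force: 0.0
```

Emit:
play_rows([
  [0,0,-2,0],
  [0,0,-2,0],
  [0,0,-1.5,0],
  [0,0,-0.5,0],
  [0,0,0,0],
  [0,0,0,0],
])

```text
clock: 17.45
ee_pos: [511.4, -284.1, 36.2]
orientation: [1.7, 2.641, -0.0]
contact_force: [0.5, -0.4, -0.1]
gripper_width: 50.1
grip_force: 0.0
```

Emit:
play_rows([
  [0,0,0,0],
  [0,0,0,0],
  [0,0,0,0],
  [0,0,0,0],
  [0,0,0,0],
], grip=1, squeeze=40)

```text
clock: 17.95
ee_pos: [511.1, -284.2, 35.9]
orientation: [1.7, 2.641, -0.0]
contact_force: [-1.1, 1.2, 6.8]
gripper_width: 13.9
grip_force: 38.9
```

Emit:
play_rows([
  [0,0,1,0],
  [0,0,2,0],
  [0,0,3,0],
  [0,0,4,0],
  [0,0,2,0],
  [0,0,0,0],
  [0,0,0,0],
])

```text
clock: 18.65
ee_pos: [510.7, -284.2, 155.7]
orientation: [1.7, 2.641, -0.001]
contact_force: [0.9, 0.2, -0.8]
gripper_width: 14.1
grip_force: 39.0
```

Emit:
play_rows([
  [0.45,4.1,0,0],
  [0.45,4.1,0,0],
  [0.45,4.1,0,0],
  [0.45,4.1,0,0],
  [0.45,4.1,0,0],
  [0.45,4.1,0,0],
  [0.45,4.1,0,0],
  [0.45,4,0,0],
  [0,0,-3,0],
  [0,0,-2,0],
])

```text
clock: 19.65
ee_pos: [546.0, 44.3, 103.3]
orientation: [-1.696, -2.642, 0.001]
contact_force: [0.5, -1.8, -0.6]
gripper_width: 14.1
grip_force: 39.1
```

Emit:
play_rows([
  [0,0,0,0],
  [0,0,-1,0],
  [0,0,-1,0],
  [0,0,0,0],
  [0,0,0,0],
])

```text
clock: 20.15
ee_pos: [546.9, 42.9, 85.4]
orientation: [-1.701, -2.641, 0.0]
contact_force: [-0.5, -0.1, -0.3]
gripper_width: 14.1
grip_force: 39.1
```

Emit:
play_rows([
  [0,0,-0.3,0],
  [0,0,-0.2,0],
  [0,0,-0.1,0],
  [0,0,0,0],
])

```text
clock: 20.55
ee_pos: [547.6, 43.1, 79.9]
orientation: [1.7, 2.64, 0.001]
contact_force: [0.7, 0.3, 7.3]
gripper_width: 14.5
grip_force: 39.8
```

```bash
python3 - <<'E'
from h import *
s=robot.state();print(s["ee_pos"],s["contact_force"]); im=shot("scene")
cv2.imwrite("pics/crop5.png",cv2.resize(im[200:300,270:400],(650,500),interpolation=2)[:,:,::-1])
E
```

```text
[547.57249068  43.10265913  79.8896432 ] [0.74387768 0.2606164  7.30320643]
```

View pics/crop5.png

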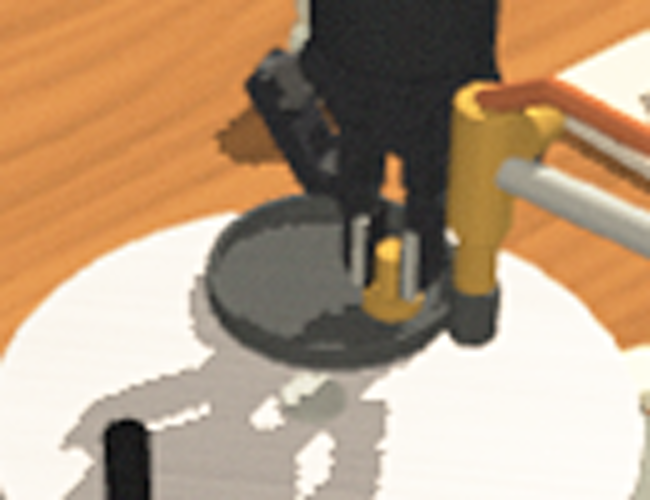

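The first blank stands on the pan floor in the slot next to the torch. I'll release it and go to the blank at (433,-261).

Emit:
play_rows([
  [0,0,0,0],
  [0,0,0,0],
  [0,0,0,0],
  [0,0,2,0],
  [0,0,3,0],
  [0,0,2,0],
  [-1.6,-4.4,0,0],
  [-1.6,-4.4,0,0],
  [-1.6,-4.4,0,0],
  [-1.6,-4.4,0,0],
], grip=3.2)

```text
clock: 21.6
ee_pos: [481.9, -134.6, 149.3]
orientation: [1.7, 2.642, -0.0]
contact_force: [1.7, -0.3, 0.1]
gripper_width: 31.9
grip_force: 0.0
```

Emit:
play_rows([
  [-1.6,-4.4,0,0],
  [-1.7,-4.2,0,0],
  [-1.7,-4.2,0,0],
  [0,0,-2,0],
  [0,0,-3,0],
  [0,0,0,0],
  [0,0,0,0],
], grip=5)

```text
clock: 22.3
ee_pos: [433.1, -260.5, 99.7]
orientation: [-1.699, -2.642, -0.001]
contact_force: [0.2, -0.0, 1.1]
gripper_width: 50.1
grip_force: 0.0
```

```bash
python3 look.py c|grep blank; python3 - <<'E'
from h import *
s=robot.state();print(s["ee_pos"])
E
```

```text
top blank1 0.58 [ 340. -256.   10.] [421. 320.]
top blank1 0.57 [545.  41.  54.] [305. 237.]
top blank1 0.52 [ 659. -390.    8.] [468. 198.]
top blank1 0.5 [ 635. -320.   19.] [443. 206.]
top blank1 0.45 [ 430. -258.   17.] [422. 284.]
scene blank1 0.8 [ 667. -394.   12.] [193. 435.]
scene blank1 0.73 [ 440. -261.   19.] [200. 310.]
scene blank1 0.54 [ 483. -400.   19.] [141. 360.]
scene blank1 0.49 [ 462. -335.   19.] [170. 335.]
scene blank1 0.49 [ 351. -262.    9.] [181. 290.]
scene blank1 0.48 [ 637. -321.   16.] [225. 393.]
[ 433.21248181 -261.14734207  100.04787752]
```

Emit:
play_rows([
  [0,0,-2.4,0],
  [0,0,-2,0],
  [0,0,-1.5,0],
  [0,0,-0.5,0],
  [0,0,0,0],
  [0,0,0,0],
])

```text
clock: 23.2
ee_pos: [433.3, -261.1, 35.9]
orientation: [1.7, 2.641, -0.0]
contact_force: [-0.1, 0.1, 0.3]
gripper_width: 50.1
grip_force: 0.0
```

Emit:
play_rows([
  [0,0,0,0],
  [0,0,0,0],
  [0,0,0,0],
  [0,0,0,0],
  [0,0,0,0],
], grip=1)

```text
clock: 23.7
ee_pos: [433.1, -261.2, 35.8]
orientation: [1.7, 2.641, -0.001]
contact_force: [-2.3, 0.7, 7.5]
gripper_width: 14.4
grip_force: 38.9
```

Emit:
play_rows([
  [0,0,1,0],
  [0,0,2,0],
  [0,0,3,0],
  [0,0,4,0],
  [0,0,2,0],
  [0,0,0,0],
  [0,0,0,0],
])

```text
clock: 24.4
ee_pos: [432.7, -261.2, 155.7]
orientation: [1.7, 2.641, -0.001]
contact_force: [0.1, 0.6, -0.9]
gripper_width: 14.0
grip_force: 39.1
```

Emit:
play_rows([
  [0.9,4,0,0],
  [1,4,0,0],
  [1,4,0,0],
  [1,4,0,0],
  [1,4,0,0],
  [1,4,0,0],
  [1,4,0,0],
  [0.8,3.8,0,0],
  [0,0,-3,0],
  [0,0,-2,0],
])

```text
clock: 25.4
ee_pos: [509.0, 58.3, 103.2]
orientation: [-1.696, -2.642, 0.001]
contact_force: [0.9, -1.1, -1.6]
gripper_width: 14.0
grip_force: 39.1
```

Emit:
play_rows([
  [0,0,0,0],
  [0,0,-1,0],
  [0,0,-1,0],
  [0,0,-0.3,0],
  [0,0,-0.2,0],
  [0,0,-0.1,0],
  [0,0,0,0],
])

```text
clock: 26.1
ee_pos: [510.4, 57.3, 79.9]
orientation: [1.7, 2.641, 0.001]
contact_force: [0.5, 0.7, 2.9]
gripper_width: 14.2
grip_force: 39.4
```

Emit:
play_rows([
  [0,0,0,0],
  [0,0,0,0],
  [0,0,0,0],
  [0,0,2,0],
  [0,0,3,0],
  [0,0,2,0],
  [-0.6,-4.4,0,0],
  [-0.6,-4.4,0,0],
  [-0.7,-4.4,0,0],
  [-0.7,-4.4,0,0],
], grip=3.2)

```text
clock: 27.1
ee_pos: [483.3, -120.7, 149.4]
orientation: [1.7, 2.642, -0.0]
contact_force: [0.2, -0.2, -0.3]
gripper_width: 32.1
grip_force: 0.0
```

Emit:
play_rows([
  [-0.7,-4.4,0,0],
  [-0.7,-4.4,0,0],
  [-0.7,-4.4,0,0],
  [-0.6,-4.1,0,0],
  [-0.6,-4,0,0],
  [0,0,-2,0],
  [0,0,-3,0],
  [0,0,0,0],
  [0,0,0,0],
], grip=5)

```text
clock: 28.0
ee_pos: [451.0, -331.6, 99.7]
orientation: [-1.699, -2.642, -0.001]
contact_force: [0.2, 0.5, 1.1]
gripper_width: 50.2
grip_force: 0.0
```

```bash
python3 look.py d|grep blank; python3 - <<'E'
from h import *
s=robot.state();print(s["ee_pos"])
E
```

```text
top blank1 0.64 [ 634. -322.   18.] [444. 206.]
top blank1 0.58 [548.  40.  59.] [305. 235.]
top blank1 0.42 [ 654. -389.    6.] [468. 200.]
top blank1 0.38 [506.  54.  60.] [300. 252.]
scene blank1 0.78 [ 483. -399.   24.] [141. 358.]
scene blank1 0.75 [ 640. -323.   15.] [225. 396.]
scene blank1 0.71 [ 667. -395.   11.] [193. 436.]
scene blank1 0.69 [ 461. -337.   20.] [169. 335.]
scene blank1 0.63 [553.  40.  56.] [349. 261.]
scene blank1 0.42 [517.  52.  63.] [342. 248.]
[ 451.19827512 -332.18793237  100.12842325]
```

Both placed blanks are in the pan, and the third hasn't moved, so I'll take it.

Emit:
play_rows([
  [0,0,-2.4,0],
  [0,0,-2,0],
  [0,0,-1.5,0],
  [0,0,-0.5,0],
  [0,0,0,0],
  [0,0,0,0],
])

```text
clock: 28.9
ee_pos: [451.3, -332.1, 36.0]
orientation: [1.7, 2.641, -0.0]
contact_force: [-0.6, -0.1, -0.4]
gripper_width: 50.1
grip_force: 0.0
```

Emit:
play_rows([
  [0,0,0,0],
  [0,0,0,0],
  [0,0,0,0],
  [0,0,0,0],
  [0,0,0,0],
], grip=1)

```text
clock: 29.4
ee_pos: [451.1, -332.3, 35.9]
orientation: [1.7, 2.641, -0.001]
contact_force: [-1.6, 0.8, 6.7]
gripper_width: 14.0
grip_force: 38.9
```

Emit:
play_rows([
  [0,0,1,0],
  [0,0,2,0],
  [0,0,3,0],
  [0,0,4,0],
  [0,0,2,0],
  [0,0,0,0],
  [0,0,0,0],
])

```text
clock: 30.1
ee_pos: [450.7, -332.2, 155.7]
orientation: [1.7, 2.641, -0.001]
contact_force: [-0.2, 0.7, -0.7]
gripper_width: 14.2
grip_force: 39.0
```

Emit:
play_rows([
  [0.6,4.4,0,0],
  [0.6,4.4,0,0],
  [0.6,4.4,0,0],
  [0.6,4.4,0,0],
  [0.6,4.4,0,0],
  [0.5,4.4,0,0],
  [0.5,4.4,0,0],
  [0.5,4.4,0,0],
  [0,0,-3,0],
  [0,0,-2,0],
])

```text
clock: 31.1
ee_pos: [495.0, 21.4, 103.4]
orientation: [-1.696, -2.643, 0.001]
contact_force: [0.7, -1.3, -1.0]
gripper_width: 14.2
grip_force: 39.1
```

Emit:
play_rows([
  [0,0,0,0],
  [0,0,-1,0],
  [0,0,-1,0],
  [0,0,-0.3,0],
  [0,0,-0.2,0],
  [0,0,-0.1,0],
  [0,0,0,0],
])

```text
clock: 31.8
ee_pos: [496.3, 20.3, 79.9]
orientation: [1.7, 2.641, 0.001]
contact_force: [-2.1, 1.8, 4.7]
gripper_width: 14.3
grip_force: 39.7
```

Emit:
play_rows([
  [0,0,0,0],
  [0,0,0,0],
  [0,0,0,0],
  [0,0,2,0],
  [0,0,3,0],
  [0,0,2,0],
  [-0.2,-4.3,0,0],
  [-0.2,-4.3,0,0],
  [-0.2,-4.3,0,0],
  [-0.2,-4.3,0,0],
], grip=3.2)

```text
clock: 32.8
ee_pos: [487.5, -153.8, 149.5]
orientation: [1.7, 2.641, -0.0]
contact_force: [1.0, 1.1, -0.2]
gripper_width: 31.8
grip_force: 0.0
```

Emit:
play_rows([
  [-0.2,-4.2,0,0],
  [-0.2,-4.2,0,0],
  [-0.3,-4.2,0,0],
  [-0.3,-4.2,0,0],
  [-0.3,-4.1,0,0],
  [-0.1,-4.1,0,0],
  [0,0,-2,0],
  [0,0,-3,0],
  [0,0,0,0],
  [0,0,0,0],
], grip=5)

```text
clock: 33.8
ee_pos: [474.0, -401.6, 99.7]
orientation: [-1.699, -2.642, -0.001]
contact_force: [0.3, -0.1, 0.3]
gripper_width: 50.3
grip_force: 0.0
```

```bash
python3 look.py e|grep blank; python3 - <<'E'
from h import *
s=robot.state();print(s["ee_pos"])
E
```

```text
top blank1 0.63 [ 656. -390.    6.] [468. 199.]
top blank1 0.54 [497.  16.  57.] [315. 256.]
top blank1 0.52 [ 470. -401.   17.] [477. 269.]
top blank1 0.52 [ 341. -261.   11.] [423. 319.]
scene blank1 0.81 [ 638. -320.   18.] [225. 393.]
scene blank1 0.79 [ 665. -396.   10.] [192. 435.]
scene blank1 0.54 [521.  53.  63.] [343. 249.]
scene blank1 0.52 [ 485. -402.   17.] [141. 362.]
scene blank1 0.5 [558.  37.  59.] [350. 261.]
[ 474.17924851 -402.22462436  100.22673808]
```

Emit:
play_rows([
  [0,0,-2.4,0],
  [0,0,-2,0],
  [0,0,-1.5,0],
  [0,0,-0.5,0],
  [0,0,0,0],
  [0,0,0,0],
])

```text
clock: 34.7
ee_pos: [474.3, -402.2, 36.1]
orientation: [1.7, 2.641, -0.0]
contact_force: [0.8, -0.8, -0.5]
gripper_width: 49.8
grip_force: 0.0
```

Emit:
play_rows([
  [0,0,0,0],
  [0,0,0,0],
  [0,0,0,0],
  [0,0,0,0],
  [0,0,0,0],
], grip=1)

```text
clock: 35.2
ee_pos: [474.1, -402.3, 36.0]
orientation: [1.7, 2.641, -0.001]
contact_force: [-1.1, 0.6, 5.9]
gripper_width: 14.3
grip_force: 38.9
```

Emit:
play_rows([
  [0,0,1,0],
  [0,0,2,0],
  [0,0,3,0],
  [0,0,4,0],
  [0,0,2,0],
  [0,0,0,0],
  [0,0,0,0],
])

```text
clock: 35.9
ee_pos: [473.7, -402.1, 155.7]
orientation: [1.7, 2.641, -0.001]
contact_force: [-0.2, -0.7, -1.0]
gripper_width: 14.0
grip_force: 39.0
```

```bash
python3 look.py f|grep blank; python3 - <<'E'
from h import *
t=cv2.imread("pics/top_f.png");s=cv2.imread("pics/scene_f.png")
o=np.zeros((400,800,3),np.uint8); o[:,:400]=cv2.resize(t[210:290,270:350],(400,400),interpolation=2);o[:,400:]=cv2.resize(s[210:310,290:390],(400,400),interpolation=2)
cv2.imwrite("pics/crop6.png",o)
E
```

```text
top blank1 0.65 [505.  52.  59.] [301. 252.]
top blank1 0.61 [ 659. -390.   10.] [468. 198.]
top blank1 0.61 [ 356. -149.   11.] [379. 313.]
top blank1 0.56 [496.  18.  58.] [314. 256.]
top blank1 0.56 [ 340. -256.    8.] [421. 319.]
top blank1 0.39 [546.  39.  57.] [306. 236.]
scene blank1 0.65 [ 484. -407.  136.] [119. 317.]
scene blank1 0.62 [ 665. -391.    9.] [195. 434.]
scene blank1 0.61 [556.  36.  61.] [349. 260.]
scene blank1 0.6 [ 637. -322.   17.] [224. 394.]
scene blank1 0.41 [514.  51.  67.] [341. 246.]
```

View pics/crop6.png

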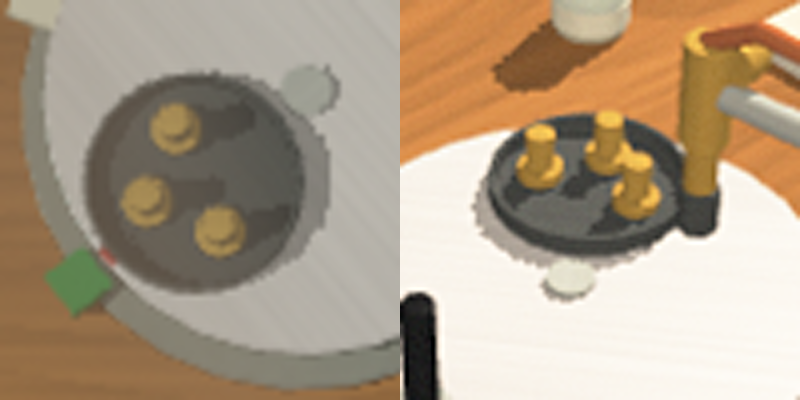

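Three blanks stand upright in the pan, with free space towards the axis. The fourth goes there, at (533,6).

Emit:
play_rows([
  [0.6,4.1,0,0],
  [0.6,4.1,0,0],
  [0.6,4.1,0,0],
  [0.6,4.1,0,0],
  [0.6,4.1,0,0],
  [0.6,4.1,0,0],
  [0.6,4.1,0,0],
  [0.6,4.1,0,0],
  [0.6,4,0,0],
  [0.6,4,0,0],
])

```text
clock: 37.2
ee_pos: [533.8, 7.7, 155.1]
orientation: [-1.7, -2.641, 0.0]
contact_force: [1.3, 0.4, -0.8]
gripper_width: 14.0
grip_force: 39.1
```

Emit:
play_rows([
  [0,0,-3,0],
  [0,0,-2,0],
  [0,0,0,0],
  [0,0,-1,0],
  [0,0,-1,0],
  [0,0,-0.3,0],
  [0,0,-0.2,0],
  [0,0,-0.1,0],
  [0,0,0,0],
])

```text
clock: 38.1
ee_pos: [534.4, 6.3, 79.9]
orientation: [1.7, 2.641, 0.001]
contact_force: [0.0, 2.5, 2.5]
gripper_width: 14.0
grip_force: 39.3
```

Emit:
play_rows([
  [0,0,0,0],
  [0,0,0,0],
  [0,0,0,0],
  [0,0,2,0],
  [0,0,3,0],
  [0,0,2,0],
  [0,-3.5,0,-0.13],
  [0.5,-3.5,0,-0.13],
  [1.5,-3.5,0,-0.13],
  [1.8,-3.6,0,-0.13],
], grip=3.2)

```text
clock: 39.1
ee_pos: [571.9, -136.6, 149.5]
orientation: [2.328, 2.109, -0.001]
contact_force: [0.1, 0.1, 0.2]
gripper_width: 32.4
grip_force: 0.0
```

Emit:
play_rows([
  [1.9,0,0,-0.13],
  [0,0,0,-0.13],
  [0,0,0,0],
  [0,0,0,0],
], grip=6)

```text
clock: 39.5
ee_pos: [590.6, -134.7, 149.2]
orientation: [-2.573, -1.803, 0.001]
contact_force: [-0.2, -0.3, -0.0]
gripper_width: 60.2
grip_force: 0.0
```

```bash
python3 look.py g; python3 - <<'E'
from h import *
s=robot.state();e=s["orientation"];print(s["ee_pos"], 2*np.degrees(np.arctan2(e[1],e[0]))-90,np.array(s["qpos"]).round(2))
t=cv2.imread("pics/top_g.png");s=cv2.imread("pics/scene_g.png")
o=np.zeros((400,800,3),np.uint8); o[:,:400]=cv2.resize(t[180:300,270:390],(400,400),interpolation=2);o[:,400:]=cv2.resize(s[170:330,260:420],(400,400),interpolation=2)
cv2.imwrite("pics/crop7.png",o)
E
```

```text
top block 0.63 [506. 321.  39.] [196. 252.]
top blank1 0.61 [498.  14.  56.] [316. 255.]
top blank1 0.58 [ 656. -389.    8.] [468. 199.]
top blank1 0.54 [509.  56.  56.] [299. 251.]
top blank1 0.49 [530.   4.  57.] [320. 242.]
top blank1 0.44 [ 637. -321.   19.] [444. 205.]
top blank1 0.31 [563. -26.  48.] [332. 230.]
scene block 0.83 [518. 320.  41.] [420. 213.]
scene block 0.69 [542.   5.  67.] [333. 261.]
scene blank1 0.79 [ 665. -396.   10.] [192. 435.]
scene blank1 0.66 [ 350. -263.   14.] [179. 289.]
scene blank1 0.6 [518.  56.  64.] [343. 247.]
scene blank1 0.5 [542.   6.  64.] [334. 262.]
scene blank1 0.49 [503.  12.  65.] [324. 252.]
scene blank1 0.48 [ 638. -322.   15.] [224. 394.]
scene blank1 0.42 [552.  37.  58.] [348. 261.]
[ 590.73079653 -135.05869782  149.29986294] -380.16656739115246 [ 0.6   0.56 -0.57  1.73  0.36  0.96 -0.46]
```

View pics/crop7.png

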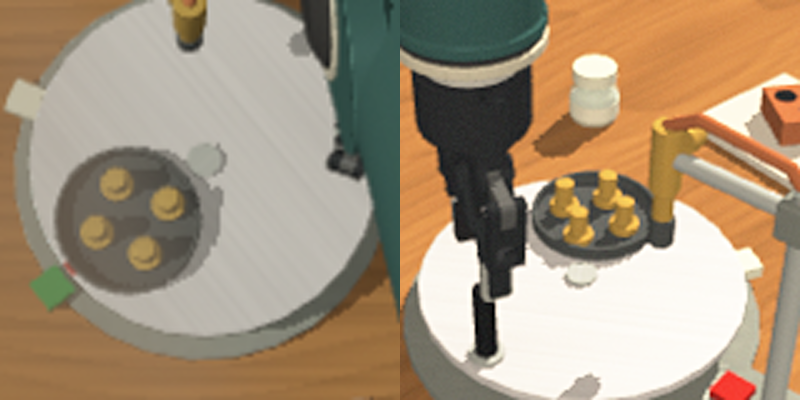

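All four blanks stand in the pan at the green mark. I'll grip the post for the turn back.

Emit:
play_rows([
  [0.1,-0.1,-2.5,0],
  [0,0,-2.5,0],
  [0,0,0,0],
  [0,0,0,0],
])

```text
clock: 40.2
ee_pos: [591.9, -135.8, 99.7]
orientation: [-2.576, -1.797, 0.0]
contact_force: [0.3, 0.3, 1.2]
gripper_width: 59.9
grip_force: 0.0
```

Emit:
play_rows([
  [0,0,0,0],
  [0,0,0,0],
  [0,0,0,0],
  [0,0,0,0],
  [0,0,0,0],
  [0,0,0,0],
], grip=1.4, squeeze=30)

```text
clock: 40.8
ee_pos: [591.8, -135.1, 100.1]
orientation: [-2.576, -1.798, -0.0]
contact_force: [-5.6, 4.0, 6.5]
gripper_width: 17.2
grip_force: 29.1
```

```bash
python3 - <<'E'
from h import *
s=robot.state();p=np.array(s["ee_pos"][:2])-[570,-22.5];a=np.arctan2(p[1],p[0]);print(s["ee_pos"],s["contact_force"],np.hypot(*p),np.degrees(a)%360)
k=np.linspace(0,1,41); f=np.interp(k,[0,.1,.9,1],[0,.056,.944,1]); 
q=115*np.stack([np.cos(a-2.094*f),np.sin(a-2.094*f)],1)
d=np.diff(q,axis=0)/10
for i in range(0,40,10): print([[*r,0,-.026] for r in d[i:i+10].round(2).tolist()])
E
```

```text
[ 591.80045273 -135.14892623  100.07056045] [-5.64501495  3.95463335  6.52676307] 114.73900958251436 280.9528050065761
[[-0.33, -0.06, 0, -0.026], [-0.33, -0.05, 0, -0.026], [-0.33, -0.04, 0, -0.026], [-0.34, -0.03, 0, -0.026], [-0.67, -0.03, 0, -0.026], [-0.67, 0.01, 0, -0.026], [-0.67, 0.05, 0, -0.026], [-0.66, 0.09, 0, -0.026], [-0.66, 0.12, 0, -0.026], [-0.65, 0.16, 0, -0.026]]
[[-0.64, 0.2, 0, -0.026], [-0.62, 0.24, 0, -0.026], [-0.61, 0.27, 0, -0.026], [-0.59, 0.31, 0, -0.026], [-0.57, 0.34, 0, -0.026], [-0.55, 0.37, 0, -0.026], [-0.53, 0.41, 0, -0.026], [-0.51, 0.44, 0, -0.026], [-0.48, 0.46, 0, -0.026], [-0.45, 0.49, 0, -0.026]]
[[-0.42, 0.52, 0, -0.026], [-0.39, 0.54, 0, -0.026], [-0.36, 0.56, 0, -0.026], [-0.33, 0.58, 0, -0.026], [-0.29, 0.6, 0, -0.026], [-0.26, 0.62, 0, -0.026], [-0.22, 0.63, 0, -0.026], [-0.18, 0.64, 0, -0.026], [-0.15, 0.65, 0, -0.026], [-0.11, 0.66, 0, -0.026]]
[[-0.07, 0.66, 0, -0.026], [-0.03, 0.67, 0, -0.026], [0.01, 0.67, 0, -0.026], [0.05, 0.67, 0, -0.026], [0.09, 0.66, 0, -0.026], [0.12, 0.66, 0, -0.026], [0.08, 0.33, 0, -0.026], [0.09, 0.33, 0, -0.026], [0.1, 0.32, 0, -0.026], [0.11, 0.32, 0, -0.026]]
```

Emit:
play_rows([
  [-0.33,-0.06,0,-0.026],
  [-0.33,-0.05,0,-0.026],
  [-0.33,-0.04,0,-0.026],
  [-0.34,-0.03,0,-0.026],
  [-0.67,-0.03,0,-0.026],
  [-0.67,0.01,0,-0.026],
  [-0.67,0.05,0,-0.026],
  [-0.66,0.09,0,-0.026],
  [-0.66,0.12,0,-0.026],
  [-0.65,0.16,0,-0.026],
])

```text
clock: 41.8
ee_pos: [538.9, -134.7, 100.0]
orientation: [2.789, 1.443, 0.001]
contact_force: [4.3, -2.3, 6.2]
gripper_width: 17.4
grip_force: 30.7
```

Emit:
play_rows([
  [-0.64,0.2,0,-0.026],
  [-0.62,0.24,0,-0.026],
  [-0.61,0.27,0,-0.026],
  [-0.59,0.31,0,-0.026],
  [-0.57,0.34,0,-0.026],
  [-0.55,0.37,0,-0.026],
  [-0.53,0.41,0,-0.026],
  [-0.51,0.44,0,-0.026],
  [-0.48,0.46,0,-0.026],
  [-0.45,0.49,0,-0.026],
])

```text
clock: 42.8
ee_pos: [482.7, -100.3, 99.8]
orientation: [2.953, 1.067, -0.001]
contact_force: [-3.6, -6.7, 7.2]
gripper_width: 16.8
grip_force: 31.2
```

Emit:
play_rows([
  [-0.42,0.52,0,-0.026],
  [-0.39,0.54,0,-0.026],
  [-0.36,0.56,0,-0.026],
  [-0.33,0.58,0,-0.026],
  [-0.29,0.6,0,-0.026],
  [-0.26,0.62,0,-0.026],
  [-0.22,0.63,0,-0.026],
  [-0.18,0.64,0,-0.026],
  [-0.15,0.65,0,-0.026],
  [-0.11,0.66,0,-0.026],
])

```text
clock: 43.8
ee_pos: [455.5, -39.2, 99.6]
orientation: [3.067, 0.677, -0.001]
contact_force: [-2.8, -2.8, 9.4]
gripper_width: 17.3
grip_force: 31.5
```

Emit:
play_rows([
  [-0.07,0.66,0,-0.026],
  [-0.03,0.67,0,-0.026],
  [0.01,0.67,0,-0.026],
  [0.05,0.67,0,-0.026],
  [0.09,0.66,0,-0.026],
  [0.12,0.66,0,-0.026],
  [0.08,0.33,0,-0.026],
  [0.09,0.33,0,-0.026],
  [0.1,0.32,0,-0.026],
  [0.11,0.32,0,-0.026],
])

```text
clock: 44.8
ee_pos: [460.8, 13.9, 99.5]
orientation: [3.129, 0.275, -0.002]
contact_force: [-5.4, -0.2, 10.3]
gripper_width: 16.9
grip_force: 31.6
```

Emit:
play_rows([
  [0,0,0,0],
  [0,0,0,0],
  [0,0,0,0],
])

```text
clock: 45.1
ee_pos: [461.0, 14.4, 99.5]
orientation: [3.129, 0.277, -0.001]
contact_force: [-4.4, 3.5, 8.6]
gripper_width: 17.5
grip_force: 31.4
```

Emit:
play_rows([
  [0.1,0.25,0,0],
  [0,0,0,0],
  [0,0,0,0],
])

```text
clock: 45.4
ee_pos: [462.1, 17.0, 99.5]
orientation: [-3.129, -0.277, 0.001]
contact_force: [-2.8, 3.9, 6.8]
gripper_width: 17.0
grip_force: 31.4
```

Emit:
play_rows([
  [0,0,0,0],
  [0,0,0,0],
  [0,0,0,0],
  [0,0,0,0],
  [0,0,3,0],
  [0,0,4,0],
  [0,0,4,0],
  [-1,-4,1,0],
  [-1,-4,1,0],
  [-1,-4,1,0],
], grip=6)

```text
clock: 46.4
ee_pos: [432.0, -104.4, 240.0]
orientation: [3.129, 0.28, 0.001]
contact_force: [0.7, 0.6, -0.7]
gripper_width: 59.9
grip_force: 0.0
```

Emit:
play_rows([
  [-1,-4,1,0],
  [-1,-4,0,0],
  [-1,-4,0,0],
  [-1,-4,0,0],
  [-1,-4,0,0],
  [-1,-4,0,0],
  [-1,-4,0,0],
  [-1,-4,0,0],
  [0,0,0,0],
  [0,0,0,0],
])

```text
clock: 47.4
ee_pos: [352.2, -423.5, 248.8]
orientation: [-3.129, -0.276, 0.001]
contact_force: [-0.1, 1.2, 0.0]
gripper_width: 60.1
grip_force: 0.0
```

```bash
python3 look.py h; python3 - <<'E'
from h import *
s=robot.state();print(s["ee_pos"],s["contact_force"])
t=cv2.imread("pics/top_h.png");s=cv2.imread("pics/scene_h.png");t0=cv2.imread("pics/top0.png")
m=lambda i:[c for c in [np.argwhere((cv2.cvtColor(i,cv2.COLOR_BGR2HSV)[255:280,295:335,2]<75)).mean(0)+[255,295]]]
print("post",m(t0),m(t))
o=np.zeros((400,800,3),np.uint8); o[:,:400]=cv2.resize(t[170:330,160:400],(400,267),interpolation=2).__class__((400,400,3),np.uint8) if 0 else 0
o[:300,:400]=cv2.resize(t[170:320,190:390],(400,300),interpolation=2);o[:,400:]=cv2.resize(s[200:360,260:420],(400,400),interpolation=2)
cv2.imwrite("pics/crop8.png",o)
E
```

```text
top block 0.73 [504. 319.  39.] [196. 253.]
top blank1 0.63 [ 657. -389.    8.] [468. 199.]
top blank1 0.56 [ 340. -258.    8.] [422. 319.]
scene block 0.92 [521. 317.  40.] [419. 214.]
scene blank1 0.67 [ 638. -321.   17.] [225. 394.]
scene blank1 0.65 [676. -20.  62.] [370. 302.]
scene blank1 0.56 [ 350. -264.   12.] [179. 290.]
scene blank1 0.55 [618.  -3.  64.] [356. 282.]
scene blank1 0.5 [ 666. -395.   10.] [193. 435.]
[ 353.08200152 -422.45368016  249.45056383] [-0.17148809  0.00947842 -0.14132438]
post [array([nan, nan])] [array([nan, nan])]<stdin>:4: RuntimeWarning: Mean of empty slice.
  ret = um.true_divide(
```

View pics/crop8.png

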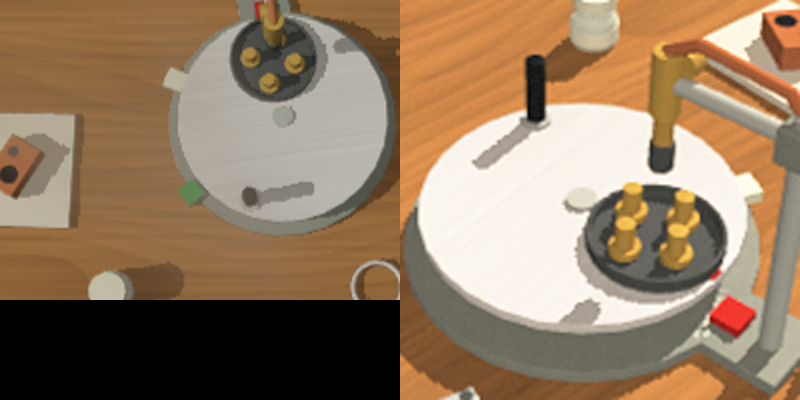

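The pan is back under the torch with all four blanks upright, and the block lies flat on the tile. I'll compare the post's pixel position with the start, then hand in.

```bash
python3 - <<'E'
from h import *
for n,(x,y,w,h) in {"top":(305,258,40,18),"scene":(300,215,30,40)}.items():
    a=cv2.imread(f"pics/{n}0.png");b=cv2.imread(f"pics/{n}_h.png")
    r=cv2.matchTemplate(b[y-12:y+h+12,x-12:x+w+12],a[y:y+h,x:x+w],cv2.TM_CCOEFF_NORMED); _,v,_,l=cv2.minMaxLoc(r); print(n,v,l[0]-12,l[1]-12); ok=max(abs(l[0]-12),abs(l[1]-12))<=2
if ok: print(robot.job_done())
E
```

```text
top 0.9782715439796448 0 0
scene 0.9920808672904968 0 0
the job is handed in; nothing more can be done
None
```

I handed the job in. The platter is back at the red mark (the post matches its start pixel in both cameras), all four brass blanks stand upright in the pan, and the block lies flat on the tile. I never touched the jar, bangle, dapping block or orange look-alikes, and no verdict came back at hand-in.

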